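Find the proud pad on a plate stage and press it level

TASK

One of the five support pads on the plate stage stands a few millimetres proud, so plates rock on it. Take the probe from its holder, feel the pads gently with its tip to find the high one, and press that one down with the probe until it is level with the other four, leaving those at the height they have. Then put the probe back in its holder, fully down, and let go; do not push the other things on the bench about.

Things in the scene. Friction and masses are not known exactly. Their poses are not given: they have to be found in the camera images.
- stage_base: The plate stage's base, fixed to the bench: a grey foot 180 x 140 x 16 mm with a white block 110 x 80 mm on it, 40 mm high in all; origin at the centre of its underside, x along its 180 mm side. On a short lift column above it sits the carrier plate.
- carrier_mid (a point): A point fixed to the base, on its upright axis 66 mm above the bench, about the middle of the aluminium carrier plate, 156 (base x) x 116 (base y) x 8 mm, fixed, turned with the base. The lift setting differs each time and is not measured: the plate's upper face is 50 to 82 mm above the bench. Five equal black round flat pads, 20 mm across, stand out of it: one central, four at x +-55, y +-35 mm.
- pad_mid (a point): A point fixed to the base, 74 mm above the bench, about the top of the central pad (pad heights are not measured). Four pads are level to 0.6 mm, 8 mm above the plate; any fifth is 3 to 4.5 mm higher. Pads are a push fit: friction holds them, under 6 N does not shift one, 8 to 9 N slides it slowly down. No stop at the right height: it can go 7 mm too deep, and cannot be raised again.
- holder: White plastic holder block, 64 x 64 mm, 65 mm high, fixed to the bench; origin at the centre of its underside. A vertical round hole of 14 mm, 60 mm deep, with a 2 mm chamfer, opens in the middle of its top. The probe stands in it.
- probe_grip (a point): The centre of the probe's grip. The probe (about 0.09 kg) stands upright in the holder: a grey square grip 20 x 20 mm and 52 mm tall, whose underside rests on the holder's top, with a round steel stem of 10 mm below it inside the hole. This point lies half-way up the grip, 26 mm above its underside; z points up along the probe, x and y are square to the grip's faces.
- probe_tip (a point): The lowest point of the probe's steel stem, a rounded end of 5 mm radius, on the probe's axis, 81 mm below probe_grip (55 mm below the underside of the grip).
- jar: Bystander: glass jar with a screw cap, 60 mm across, 110 mm high, origin under its centre.
- tipbox: Bystander: closed pipette-tip box, 87 x 122 mm, 57 mm high, origin under its centre.
- tuberack: Bystander: low tube rack, 70 x 120 mm, 49 mm high, origin under its centre.
Mind the look-alikes: they are no part of the job. What is meant by the part that bears probe_grip is not blue, and is the larger of those in its own colour.

How it is judged:
On the way, in this order (a step that is already met when the one before it is completed fails the run):
1. the probe is lifted out of its holder (z of probe_tip in the frame of holder above 0.066 m), for 0.1 s.
2. all five pads are level: each within 1.5 mm of the right height (value of joint pad0 between -0.0015 and 0.0015 m and value of joint pad1 between -0.0015 and 0.0015 m and value of joint pad2 between -0.0015 and 0.0015 m and value of joint pad3 between -0.0015 and 0.0015 m and value of joint pad4 between -0.0015 and 0.0015 m), for 0.2 s.
At the end, for the whole second after the job is handed in: All five pads stand within 1.5 mm of the level height (where the four sound ones were set) and the probe stands at rest, upright, fully down in its holder (grip centre under 95 mm above the bench), let go (all of step 2 and horizontal distance between probe_tip and holder below 0.006 m and z of probe_grip in the frame of holder below 0.095 m and angle between probe_grip's own z axis and vertical below 0.08 rad and linear speed of probe below 0.02 m/s); the robot touches nothing.
It fails at once if a pad is pushed with the fingers instead of the probe (contact force between the fingers and pad0_c0 above 2 N or contact force between the fingers and pad1_c0 above 2 N or contact force between the fingers and pad2_c0 above 2 N or contact force between the fingers and pad3_c0 above 2 N or contact force between the fingers and pad4_c0 above 2 N).
It fails at once if the probe presses on a pad with over 20 N (contact force between probe and pad0_c0 above 20 N or contact force between probe and pad1_c0 above 20 N or contact force between probe and pad2_c0 above 20 N or contact force between probe and pad3_c0 above 20 N or contact force between probe and pad4_c0 above 20 N).
It fails at once if the probe presses on the carrier plate or the base with over 20 N (contact force between probe and carrier_c0 above 20 N or contact force between probe and stage_base_c0 above 20 N or contact force between probe and stage_base_c1 above 20 N).
It fails at once if a bystander is pushed over 20 mm or tipped (distance of any of jar, tipbox, tuberack from where it was at the start of the episode above 0.02 m or angle between any of jar, tipbox, tuberack's own z axis and vertical above 0.25 rad).
It also fails if it takes over 72 s, if anything falls off the work surface, if the arm or the gripper's body presses on something with over 40 N, if the wrist force passes 120 N, or if a joint passes its speed limit or range.

ROBOT

A 6-joint arm with a two-finger parallel gripper is mounted at the origin on the work surface. World frame = base frame: x ahead of the robot, y to its left, z up, the work surface at z = 0. Lengths are in m, angles in rad, forces in N, time in s.
With the tool pointing down it reaches from about 0.3 to 0.775 m from the base axis. Payload 14.6 kg.
Tool frame: the origin (TCP) lies on the mounting face of the last link; the fingertips stand 199 mm ahead of it and the grasp point (between the pads) lies 180 mm ahead of it; z points along the fingers, y is the direction in which the jaws open and shut (so a half turn about z gives the same grasp; the last joint's range is limited). The gripper opens to 94 mm and grips with 3 to 60 N. Pads are 16 mm wide; open, the fingers measure 119 mm over their backs; the gripper's body (75 mm by 177 mm) begins 78 mm behind the grasp point.
Start: joints at [-1.178, 0.3, 1.521, -0, 1.321, -0.067], TCP at [0.244, -0.493, 0.405] pointing down, gripper open.
Joint ranges: [-3.03, 3.03], [-0.79, 2.21], [0.23, 2.52], [-1.04, 4.18], [0, 3.07], [-2.55, 2.55]. Speed limits (rad/s): [2.22, 2.22, 2.57, 3.14, 3.14, 3.14].

INTERFACE

Orientations are given as [roll, pitch, yaw] about the fixed x, y, z axes, in that order (R = Rz(yaw) Ry(pitch) Rx(roll)).
In Python, from station import sensors, vision, job gives the robot as it stands. The module is installed in compiled form; this text tells all that it offers.
- The arm moves only by the tool arm_command, never from a script. Its argument "plan" is one flat list of numbers, 5 for each row, row after row: the closure, from -1 (fully open) to 1 (shut), so that 0 is half open, then the shift along the world's x, y, z scaled (see below), then the turn about the world's z scaled (see below). A call has 1 to 20 rows; each row is the pose to reach, as a shift and turn from the pose commanded when the call began; what a row does not reach only later rows make up. The controller multiplies each number of a shift by 400 mm and each number of a turn by 120 degrees. A row lasts 1/10 s, in which the tool goes at most 50 mm and 8.59 degrees, less where a joint would pass 70% of its speed; a pose out of reach is approached as far as the arm can. A call with a number of a shift or a turn outside -1 to 1 is refused whole. A call with a gripper value outside its range is refused whole. The fingers move at their own pace and stop on an object; "newtons" is the grip in N (left out, the last holds). Time passes only in rows, so rows that repeat a pose let the fingers close. It gives the time, the measured TCP pose, the force and the opening at its end, in the units of the state.
- sensors.get_obs(): the state, without advancing time (a new reading comes with each control period).
- vision.camera(name): name is "scene" or "top" or "wrist"; returns the picture (420x560x3 uint8, blue, green, red); there is no depth.
- vision.camera_params(name): a dict with "intrinsics" (3x3 intrinsics, pixels), "rvec" (rotation vector, rad) and "tvec" (3), from world to camera coordinates, as OpenCV has them. Camera axes: x right, y down, z forward; pixel columns grow to the right and rows downward; lengths in m; the calibration is good to about 2 mm. A picture is of the moment at which its call begins: read the wrist's pose just before it. camera_params takes no time and is no camera call; for the wrist camera it gives the pose at the moment of the call.
- job.hand_in(): hands the job in, once; it reports no verdict.
Trained networks look in the newest picture that a camera, given by its name, has taken for a name from the list of things; names that differ only in an ending like _2 or _b are one class to them, and where a whole thing is asked for, a point or a joint stands for the part that bears it (a point fixed in the world has none). Each returns a list of dicts, best first, with "confidence" (0 to 1); they miss things now and then, are a little off and sometimes report something else, mostly with a low value. They report only what shows in the picture. A call takes as long as a camera call. They do not tell look-alikes from the thing itself.
- vision.search_frame(name, camera): "at" ([row, column] in pixels, amid what is visible of it).
- vision.silhouettes(name, camera): "mask" (420x560 bool, what is visible of it) and "at" ([row, column] in pixels, amid what is visible of it).
- vision.pinpoint(name, camera): "at" ([row, column] in pixels: a listed point, or the origin of a listed thing).
The state is a dict: "time_s": time; "qpos": joint angles; "joint_vel": joint speeds; "tau": joint torques, N m; "ee_pos": TCP position; "eef_rot": TCP orientation; "force": force on the tool from outside, world axes, zero at the start; "moment": the same for the moment, N m; "grip_width": finger opening in m.
Only numpy, scipy, OpenCV 4.12 (cv2) and the standard library are available. Lean on these libraries where they do the work, as an engineer would, in place of code of your own. Each camera call takes 0.05 s, during which the arm holds its last target.

## Working session

There is one attempt and no reset: what is moved stays moved. The work goes in short steps, Python scripts to look and compute and a tool call to move; the robot and the scene stay as the last step left them, time stands still between calls to the robot, and variables do not carry over. Pictures are saved under pics/ and viewed, and the job is handed in when it is done.

Besides the shell and the picture viewer there is one more tool, called as name(argument=value, ...), one argument or row to a line, values as JSON. arm_command: Moves the arm, as the interface text tells. Its arguments: {"type":"object","properties":{"plan":{"type":"array"},"newtons":{"type":"number"}},"required":["plan"]}

```bash
mkdir -p pics; cat > h.py <<'E'
import numpy as np, cv2
from station import sensors, vision, job
def P(n):
    p=vision.camera_params(n); K=np.array(p["intrinsics"],float); R=cv2.Rodrigues(np.array(p["rvec"],float))[0]; t=np.array(p["tvec"],float).ravel(); return K,R,t
def proj(n,X,p=None):
    K,R,t=p or P(n); c=(R@np.atleast_2d(X).T).T+t; u=(K@c.T).T; return u[:,:2]/u[:,2:]
def plane(n,at,z,p=None):
    K,R,t=p or P(n); d=R.T@np.linalg.solve(K,[at[1],at[0],1.]); o=-R.T@t; return o+d*(z-o[2])/d[2]
def ray(at,p):
    K,R,t=p; d=R.T@np.linalg.solve(K,[at[1],at[0],1.]); return -R.T@t,d/np.linalg.norm(d)
def tri(rays):
    A=np.zeros((3,3));b=np.zeros(3)
    for o,d in rays:
        M=np.eye(3)-np.outer(d,d);A+=M;b+=M@o
    X=np.linalg.solve(A,b)
    return X,[np.linalg.norm((np.eye(3)-np.outer(d,d))@(X-o)) for o,d in rays]
E
python3 - <<'E'
from h import *
np.set_printoptions(precision=4,suppress=True)
o=sensors.get_obs();print({k:np.round(v,4) for k,v in o.items()})
for n in ["scene","top","wrist"]:
    im=vision.camera(n);cv2.imwrite(f"pics/a_{n}.png",im)
    K,R,t=P(n);print(n,K[0,0],-R.T@t,R[2])
    if n!="wrist":
        for q in ["probe_grip","holder","stage_base","pad_mid","carrier_mid","jar","tipbox","tuberack"]:
            print(n,q,[(np.round(r["at"],1).tolist(),round(r["confidence"],2)) for r in vision.pinpoint(q,n)])
print(sensors.get_obs()["time_s"])
E
```

```text
{'time_s': np.float64(0.0), 'qpos': array([-1.1776,  0.3005,  1.5216,  0.    ,  1.3207, -0.0666]), 'joint_vel': array([ 0.0001, -0.0016,  0.0009, -0.0002,  0.0001,  0.0038]), 'tau': array([  0.0028, -53.18  , -35.2734,   0.071 ,   0.0244,  -0.0001]), 'ee_pos': array([ 0.2441, -0.4928,  0.4041]), 'eef_rot': array([-3.1404, -0.0001,  0.4598]), 'force': array([ 0.1955, -0.3751, -0.0799]), 'moment': array([ 0.0071, -0.0106, -0.0565]), 'grip_width': np.float64(0.0939)}
scene 410.8895512596289 [ 0.8651 -0.3438  0.7444] [-0.3307  0.5014 -0.7996]
scene probe_grip [([273.6, 88.8], 0.98), ([297.4, 125.9], 0.75)]
scene holder [([316.2, 142.0], 0.63)]
scene stage_base [([216.8, 262.0], 0.91)]
scene pad_mid []
scene carrier_mid []
scene jar [([371.6, 299.6], 0.68)]
scene tipbox [([132.2, 294.3], 0.9), ([316.0, 139.4], 0.21)]
scene tuberack [([181.7, 383.3], 0.71)]
top 459.688657537846 [0.536  0.0549 1.1742] [ 0.0485  0.0249 -0.9985]
top probe_grip [([281.4, 392.1], 0.61), ([256.3, 426.3], 0.43)]
top holder [([251.5, 414.1], 0.96)]
top stage_base []
top pad_mid []
top carrier_mid []
top jar [([137.3, 381.4], 0.88)]
top tipbox [([264.8, 185.1], 0.71)]
top tuberack [([158.2, 196.8], 0.72)]
wrist 289.88366413435324 [ 0.3187 -0.4567  0.386 ] [-0.2561 -0.1274 -0.9582]
0.95
```

View pics/a_scene.png

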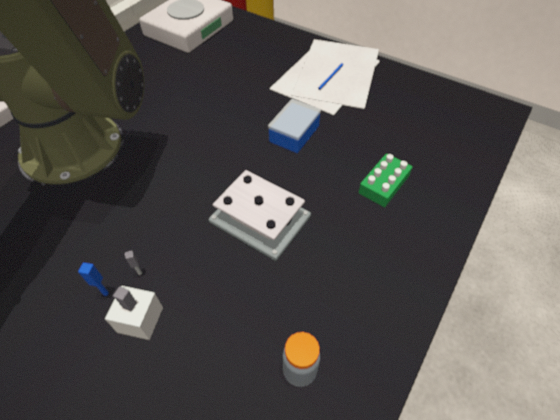

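View pics/a_top.png

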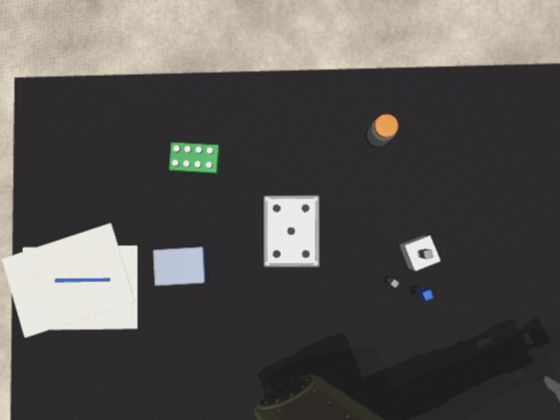

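View pics/a_wrist.png

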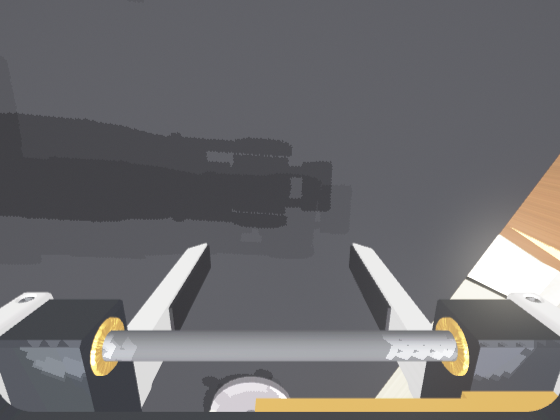

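The scene view shows the right probe (large, grey, in the holder) at about row 298, col 126. The look-alikes are a blue one at (275, 92) and a small grey one at (262, 134). In the top view the probe is at (254, 427), and the stage is centred at (231, 291) with five pads.

```bash
cat > m.py <<'E'
from h import *
from scipy.optimize import least_squares
np.set_printoptions(precision=4,suppress=True)
ps,pt=P("scene"),P("top")
print("grip",tri([ray((297.4,125.9),ps),ray((256.3,426.3),pt)]))
S=cv2.imread("pics/a_scene.png");T=cv2.imread("pics/a_top.png")
def blobs(im,box,nm):
    r0,r1,c0,c1=box;g=im[r0:r1,c0:c1].max(2)
    out=[]
    n,l,st,c=cv2.connectedComponentsWithStats((g<120).astype(np.uint8))
    for i in range(1,n):
        if 15<st[i,4]<150:
            m=(l==i); ys,xs=np.nonzero(cv2.dilate(m.astype(np.uint8),np.ones((5,5)))); w=np.clip(200-g[ys,xs].astype(float),0,None)
            out.append(((w*ys).sum()/w.sum()+r0,(w*xs).sum()/w.sum()+c0)); print(nm,out[-1],st[i])
    return out
bs=blobs(S,(170,240,218,302),"s"); bt=blobs(T,(198,264,266,317),"t")
for nm,im,b in (("s",S,(160,260,200,320)),("t",T,(185,275,255,330))):
    cv2.imwrite(f"pics/crop_{nm}.png",cv2.resize(im[b[0]:b[1],b[2]:b[3]],None,fx=6,fy=6,interpolation=cv2.INTER_CUBIC))
for a in bs:
    best=min(((tri([ray(a,ps),ray(b,pt)]),b) for b in bt),key=lambda r:max(r[0][1]) + (9 if not .03<r[0][0][2]<.12 else 0))
    print(best)
print(pt[1])
# holder: edges in top
g=T[225:280,390:450];m=(g.min(2)>170).astype(np.uint8)
E
python3 m.py
```

```text
grip (array([ 0.4737, -0.2394,  0.0915]), [np.float64(0.0030859166274103773), np.float64(0.0030859166274103188)])
s (np.float64(179.1077336919973), np.float64(247.1318090114324)) [26  6  7  7 44]
s (np.float64(200.21326018442863), np.float64(227.2879654488152)) [ 6 27  8  8 51]
s (np.float64(200.1440333300268), np.float64(258.2914393413352)) [37 26  8  9 63]
s (np.float64(200.97123791992638), np.float64(289.4436263230557)) [68 27  8  8 54]
s (np.float64(223.9830744509909), np.float64(270.47380824852706)) [49 50  8  9 58]
s (np.float64(234.23449195879346), np.float64(297.38968353961315)) [73 56 11 14 81]
t (np.float64(207.81658595641647), np.float64(276.2084342211461)) [ 7  7  7  7 36]
t (np.float64(207.76514522821577), np.float64(305.0448132780083)) [36  7  7  7 36]
t (np.float64(230.58541070698814), np.float64(290.64119329791583)) [22 30  6  6 33]
t (np.float64(253.5261790567546), np.float64(276.2100319744205)) [ 7 53  7  6 35]
t (np.float64(253.5556464811784), np.float64(305.35822422258593)) [37 53  6  6 33]
((array([0.4817, 0.1084, 0.0692]), [np.float64(0.0007502154991221281), np.
[... 340 characters left out ...]
 np.float64(0.000736013274719609)]), (np.float64(230.58541070698814), np.float64(290.64119329791583)))
((array([0.5914, 0.1068, 0.0697]), [np.float64(0.0006911507461327504), np.float64(0.0006911507461327677)]), (np.float64(207.81658595641647), np.float64(276.2084342211461)))
((array([0.5904, 0.0374, 0.0689]), [np.float64(0.0007049012320368475), np.float64(0.0007049012320370309)]), (np.float64(207.76514522821577), np.float64(305.0448132780083)))
((array([0.6148, 0.0511, 0.0338]), [np.float64(0.026089975611423857), np.float64(0.02608997561142395)]), (np.float64(207.76514522821577), np.float64(305.0448132780083)))
[[-0.0159 -0.9995 -0.0257]
 [-0.9987  0.0171 -0.0481]
 [ 0.0485  0.0249 -0.9985]]
```

```bash
python3 - <<'E'
from h import *
S=cv2.imread("pics/a_scene.png");T=cv2.imread("pics/a_top.png")
a=cv2.resize(S[240:345,70:175],(400,400),interpolation=cv2.INTER_CUBIC);b=cv2.resize(T[225:305,380:460],(400,400),interpolation=cv2.INTER_CUBIC)
cv2.imwrite("pics/hold.png",np.hstack([a,b]))
E
```

```text
(no output)
```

View pics/hold.png

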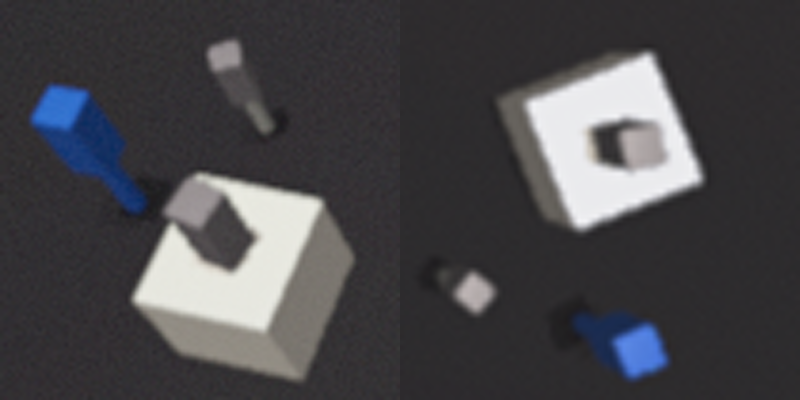

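```bash
cat > m2.py <<'E'
from h import *
np.set_printoptions(precision=4,suppress=True)
ps,pt=P("scene"),P("top")
ct=lambda L:[(225+y/5,380+(x-400)/5) for x,y in L]
cs=lambda L:[(240+y/3.81,70+x/3.81) for x,y in L]
def q(nm,p,L,z):
    X=np.array([plane(0,a,z,p)[:2] for a in L]);e=np.diff(np.vstack([X,X[:1]]),axis=0)
    print(nm,X.mean(0),"len",np.linalg.norm(e,axis=1),"ang",np.degrees(np.arctan2(e[:,1],e[:,0]))%90)
q("hold t",pt,ct([(653,52),(705,183),(580,232),(525,98)]),.065)
q("hold s",ps,cs([(200,173),(325,198),(267,332),(132,300)]),.065)
q("grip t",pt,ct([(617,125),(660,120),(667,163),(624,168)]),.117)
q("grip s",ps,cs([(190,177),(225,190),(204,227),(165,211)]),.117)
for nm,z in(("blue",.1),):
    print(tri([ray(cs([(67,107)])[0],ps),ray(ct([(640,350)])[0],pt)]))
print("small",tri([ray(cs([(225,52)])[0],ps),ray(ct([(475,293)])[0],pt)]))
print("griptop",tri([ray(cs([(196,201)])[0],ps),ray(ct([(642,144)])[0],pt)]))
T=cv2.imread("pics/a_top.png");c=T[225:285,390:450];cv2.imwrite("pics/gt.png",cv2.resize(c,None,fx=10,fy=10,interpolation=cv2.INTER_LANCZOS4))
E
python3 m2.py
```

```text
hold t [ 0.4776 -0.242 ] len [0.0667 0.0639 0.0685 0.0649] ang [19.878  20.5322 20.7305 18.8814]
hold s [ 0.4785 -0.239 ] len [0.0635 0.0665 0.066  0.0651] ang [21.1145 20.8162 19.8727 18.5561]
grip t [ 0.4789 -0.2399] len [0.0196 0.0197 0.0196 0.0197] ang [5.7987 7.4489 5.8201 7.504 ]
grip s [ 0.479  -0.2395] len [0.0179 0.0181 0.0201 0.0176] ang [12.5672 16.2868 11.1633  9.3596]
(array([ 0.3854, -0.2378,  0.1054]), [np.float64(0.0018103732603815626), np.float64(0.0018103732603815925)])
small (array([ 0.4087, -0.1695,  0.0799]), [np.float64(0.0007559076047791323), np.float64(0.0007559076047791903)])
griptop (array([ 0.479 , -0.2397,  0.1173]), [np.float64(0.00016310213079823112), np.float64(0.00016310213079818455)])
```

View pics/crop_s.png

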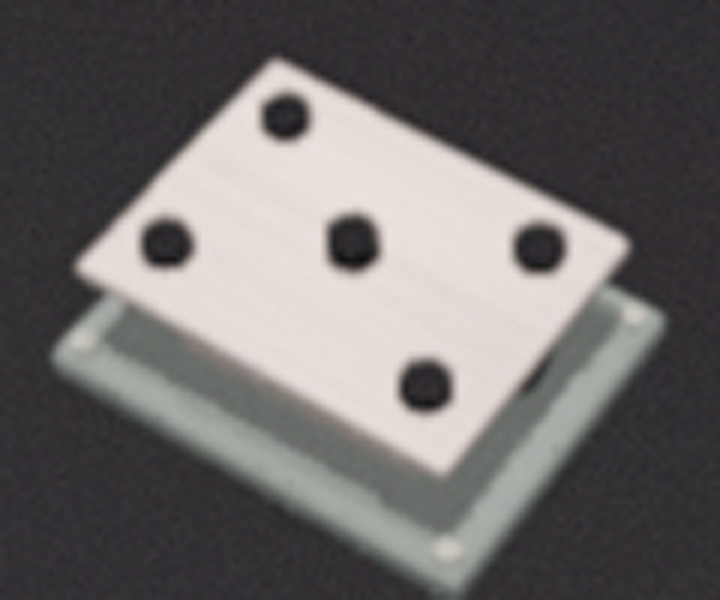

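The scene crop shows the stage plate with its five pads; the central one looks slightly tall. I'll move over the probe and look with the wrist camera.

arm_command(
  plan=[0, 0.5875, 0.634, 0, -0.15, 0, 0.5875, 0.634, 0, -0.15, 0, 0.5875, 0.634, 0, -0.15, 0, 0.5875, 0.634, 0, -0.15, 0, 0.5875, 0.634, 0, -0.15, 0, 0.5875, 0.634, 0, -0.15, 0, 0.5875, 0.634, 0, -0.15, 0, 0.5875, 0.634, 0, -0.15, 0, 0.5875, 0.634, 0, -0.15, 0, 0.5875, 0.634, 0, -0.15, 0, 0.5875, 0.634, 0, -0.15, 0, 0.5875, 0.634, 0, -0.15],
  newtons=40,
)

```text
time_s: 2.15
ee_pos: [0.4785, -0.2402, 0.4047]
eef_rot: [3.141, -0.0, 0.144]
force: [-0.5, -0.4, 0.6]
grip_width: 0.047
```

```bash
python3 - <<'E'
from h import *
np.set_printoptions(precision=4,suppress=True)
o=sensors.get_obs();print(o["ee_pos"],o["eef_rot"],o["force"],o["grip_width"])
pw=P("wrist");np.savez("w1.npz",*pw)
im=vision.camera("wrist");cv2.imwrite("pics/w1.png",im)
for q in ["probe_grip"]:
    print([(np.round(r["at"],1).tolist(),round(r["confidence"],2)) for r in vision.pinpoint(q,"wrist")])
print(proj(0,[[.479,-.2395,.117],[.4785,-.2405,.065]],pw), sensors.get_obs()["time_s"])
E
```

```text
[ 0.4785 -0.2402  0.4047] [ 3.1415 -0.0001  0.1439] [-0.5064 -0.3988  0.6018] 0.046988153012719115
[([207.4, 281.0], 0.91), ([251.0, 215.6], 0.84), ([286.2, 266.6], 0.81)]
[[277.7195 215.6001]
 [278.7377 202.7893]] 2.25
```

View pics/w1.png

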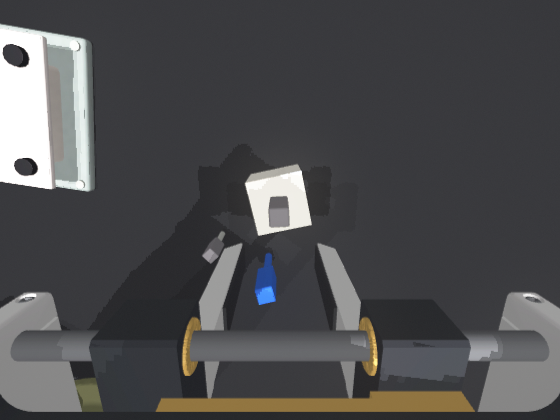

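The wrist view shows the grip at about (210, 279), nearly square to the jaws, and the holder turned a bit. Next I measure the angle.

```bash
python3 - <<'E'
from h import *
im=cv2.imread("pics/w1.png");cv2.imwrite("pics/w1c.png",cv2.resize(im[160:240,235:325],None,fx=7,fy=7,interpolation=cv2.INTER_CUBIC))
E
```

```text
(no output)
```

View pics/w1c.png

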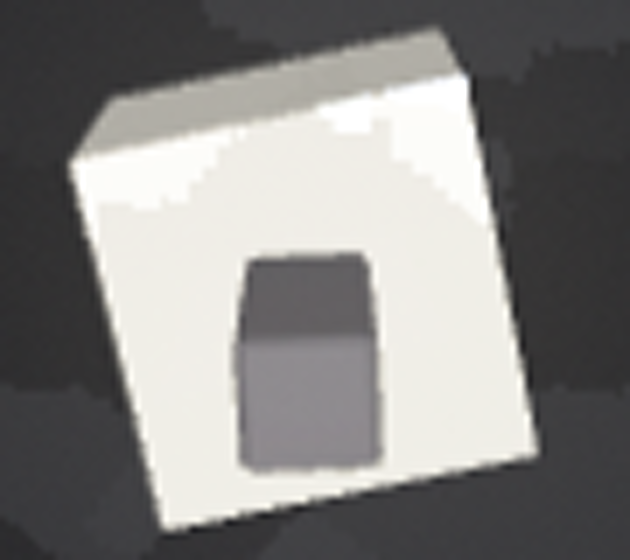

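```bash
python3 - <<'E'
from h import *
np.set_printoptions(precision=4,suppress=True)
d=np.load("w1.npz");pw=(d["arr_0"],d["arr_1"],d["arr_2"])
def q(nm,L,z):
    X=np.array([plane(0,(160+(y-3)/7,235+(x-3)/7),z,pw)[:2] for x,y in L]);e=np.diff(np.vstack([X,X[:1]]),axis=0)
    print(nm,X.mean(0),"len",np.linalg.norm(e,axis=1),"ang",np.degrees(np.arctan2(e[:,1],e[:,0]))%90)
q("griptop",[(239,337),(376,337),(383,468),(241,472)],.117)
q("hold",[(73,160),(468,76),(540,456),(162,532)],.065)
q("gripbase",[(249,255),(366,253)],.065)
E
```

```text
griptop [ 0.4774 -0.2408] len [0.0188 0.0191 0.0199 0.0197] ang [ 8.2809 11.7426  9.9849  8.5086]
hold [ 0.4771 -0.241 ] len [0.0643 0.0649 0.0649 0.0649] ang [20.34   20.2253 20.3429 19.7476]
gripbase [ 0.4865 -0.2391] len [0.019 0.019] ang [9.2869 9.2869]
```

arm_command(
  plan=[0, 0, 0, -0.1, 0.008, 0, 0, 0, -0.2, 0.008, 0, 0, 0, -0.28, 0.008, 0, 0, 0, -0.328, 0.008, 0, 0, 0, -0.328, 0.008, 0, 0, 0, -0.328, 0.008, 0.3, 0, 0, -0.328, 0.008, 0.6, 0, 0, -0.328, 0.008, 1, 0, 0, -0.328, 0.008, 1, 0, 0, -0.328, 0.008, 1, 0, 0, -0.328, 0.008, 1, 0, 0, -0.328, 0.008, 1, 0, 0, -0.328, 0.008, 1, 0, 0, -0.328, 0.008],
  newtons=40,
)

```text
time_s: 3.65
ee_pos: [0.4791, -0.2393, 0.2739]
eef_rot: [3.141, -0.001, 0.162]
force: [-1.2, 0.7, 6.2]
grip_width: 0.0196
```

```bash
python3 - <<'E'
from h import *
np.set_printoptions(precision=4,suppress=True)
o=sensors.get_obs();print(o["time_s"],o["ee_pos"],o["eef_rot"],o["force"],o["moment"],o["grip_width"])
im=vision.camera("wrist");cv2.imwrite("pics/w2.png",im)
E
```

```text
3.65 [ 0.4791 -0.2393  0.2739] [ 3.1411 -0.0005  0.1625] [-1.1914  0.7169  6.1606] [ 0.1447  0.25   -0.0356] 0.019647550551301993
```

View pics/w2.png

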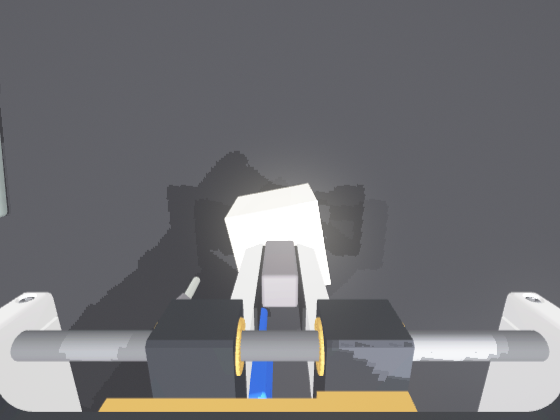

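Gripped at 19.6 mm. I lift straight up.

arm_command(
  plan=[1, 0, 0, 0.05, 0, 1, 0, 0, 0.15, 0, 1, 0, 0, 0.25, 0, 1, 0, 0, 0.3, 0, 1, 0, 0, 0.3, 0, 1, 0, 0, 0.3, 0, 1, 0, 0, 0.3, 0, 1, 0, 0, 0.3, 0],
  newtons=60,
)

```text
time_s: 4.5
ee_pos: [0.4791, -0.2393, 0.392]
eef_rot: [-3.14, 0.002, 0.162]
force: [0.3, -0.4, -0.3]
grip_width: 0.0195
```

```bash
python3 - <<'E'
from h import *
np.set_printoptions(precision=4,suppress=True)
o=sensors.get_obs();print(o["time_s"],o["ee_pos"],o["eef_rot"],o["force"],o["moment"],o["grip_width"])
ims=[]
ims=[vision.camera(n)[a:b,c:d] for n,a,b,c,d in(("scene",210,350,60,220),("top",200,300,370,470))]
cv2.imwrite("pics/l1.png",np.hstack([cv2.resize(i,(400,400)) for i in ims]))
E
```

```text
4.5 [ 0.4791 -0.2393  0.392 ] [-3.1402  0.0018  0.1624] [ 0.3135 -0.4392 -0.2588] [-0.0473  0.0367 -0.08  ] 0.01951097587005323
```

View pics/l1.png

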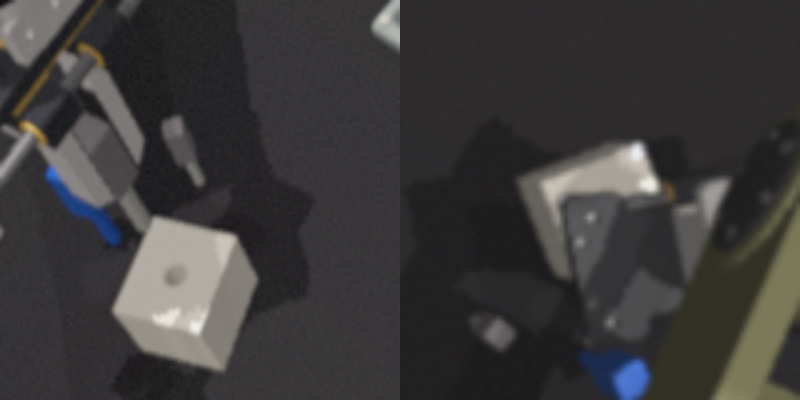

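The probe hangs in the fingers and the hole is free (scene crop at 177, 273). Next I go over the central pad.

arm_command(
  plan=[1, 0.02, 0.11, 0, 0, 1, 0.04, 0.22, 0, 0, 1, 0.06, 0.33, 0, 0, 1, 0.08, 0.44, 0, 0, 1, 0.1, 0.55, 0, 0, 1, 0.12, 0.66, 0, 0, 1, 0.135, 0.74, 0, 0, 1, 0.1425, 0.78, 0, 0, 1, 0.1425, 0.78, 0, 0, 1, 0.1425, 0.78, -0.05, 0, 1, 0.1425, 0.78, -0.1, 0, 1, 0.1425, 0.78, -0.1, 0, 1, 0.1425, 0.78, -0.1, 0, 1, 0.1425, 0.78, -0.1, 0],
)

```text
time_s: 6.0
ee_pos: [0.5363, 0.0721, 0.3546]
eef_rot: [3.141, -0.001, 0.162]
force: [-0.3, -0.7, -0.8]
grip_width: 0.0193
```

```bash
python3 - <<'E'
from h import *
np.set_printoptions(precision=5,suppress=True)
o=sensors.get_obs();print(o["time_s"],o["ee_pos"],o["eef_rot"],o["force"],o["moment"],o["grip_width"])
pw=P("wrist")
ims=[vision.camera(n) for n in("scene","wrist")]
o=sensors.get_obs();print(o["ee_pos"],o["force"])
cv2.imwrite("pics/p1.png",np.hstack([cv2.resize(ims[0][140:260,190:310],(400,400)),cv2.resize(ims[1][:, 70:490],(400,400))]))
E
```

```text
6.0 [0.53625 0.07215 0.35459] [ 3.14139 -0.00147  0.16168] [-0.3237  -0.6862  -0.82893] [-0.00026  0.04034  0.02663] 0.01928370008108967
[0.53618 0.07243 0.35441] [-1.03706  0.60748 -1.73323]
```

View pics/p1.png

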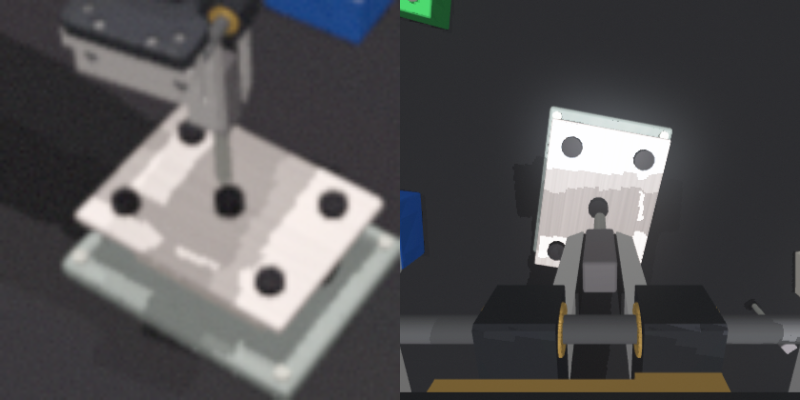

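The probe tip is above the central pad. I go down 14 mm, then feel my way in small steps.

arm_command(
  plan=[1, 0, 0, -0.015, 0, 1, 0, 0, -0.03, 0, 1, 0, 0, -0.035, 0, 1, 0, 0, -0.035, 0, 1, 0, 0, -0.035, 0],
)

```text
time_s: 6.6
ee_pos: [0.5361, 0.0727, 0.3394]
eef_rot: [-3.142, 0.0, 0.162]
force: [-0.6, -0.4, -1.0]
grip_width: 0.0198
```

arm_command(
  plan=[1, 0, 0, -0.0025, 0, 1, 0, 0, -0.0025, 0, 1, 0, 0, -0.0025, 0],
)

```text
time_s: 6.9
ee_pos: [0.5361, 0.0727, 0.3387]
eef_rot: [3.142, -0.001, 0.162]
force: [-0.7, -0.1, 3.1]
grip_width: 0.019
```

arm_command(
  plan=[1, 0, 0, -0.0025, 0, 1, 0, 0, -0.0025, 0, 1, 0, 0, -0.0025, 0],
)

```text
time_s: 7.2
ee_pos: [0.5361, 0.0727, 0.3379]
eef_rot: [3.142, -0.001, 0.162]
force: [-1.2, 0.2, 4.8]
grip_width: 0.0197
```

arm_command(
  plan=[1, 0, 0, 0, 0, 1, 0, 0, 0, 0, 1, 0, 0, 0, 0],
)

```text
time_s: 7.5
ee_pos: [0.5361, 0.0728, 0.3379]
eef_rot: [3.142, -0.001, 0.162]
force: [-1.1, 0.4, 5.9]
grip_width: 0.0194
```

```bash
python3 - <<'E'
from h import *
np.set_printoptions(precision=5,suppress=True)
for i in range(3):
    o=sensors.get_obs();print(o["time_s"],o["ee_pos"],o["force"],o["tau"]);vision.camera("wrist")
E
```

```text
7.5 [0.53611 0.07276 0.33792] [-1.08942  0.39946  5.86022] [ -0.10828 -50.71479 -31.5989   -0.01543  -0.49124  -0.00143]
7.55 [0.53611 0.07274 0.33793] [-1.58037 -0.34758  6.19363] [ -0.10873 -50.71528 -31.59877  -0.01556  -0.49111  -0.00143]
7.6 [0.53611 0.07275 0.33793] [-2.08358  0.79069  5.475  ] [ -0.10845 -50.71539 -31.59888  -0.01551  -0.49113  -0.00142]
```

Contact at TCP z of about 0.338 with about 6 N on the central pad, nearly 5 mm above the visual mean of the others. I back off and feel a corner pad.

arm_command(
  plan=[1, 0, 0, 0.015, 0, 1, 0, 0, 0.035, 0, 1, 0.04, -0.03, 0.035, 0, 1, 0.09, -0.06, 0.035, 0, 1, 0.136, -0.088, 0.035, 0, 1, 0.136, -0.088, 0.035, 0, 1, 0.136, -0.088, 0.035, 0, 1, 0.136, -0.088, 0.015, 0, 1, 0.136, -0.088, 0.0025, 0, 1, 0.136, -0.088, 0.0025, 0, 1, 0.136, -0.088, 0.0025, 0],
)

```text
time_s: 8.75
ee_pos: [0.5903, 0.0377, 0.3383]
eef_rot: [-3.142, 0.0, 0.163]
force: [0.1, -0.5, -0.5]
grip_width: 0.0197
```

arm_command(
  plan=[1, 0, 0, -0.0025, 0, 1, 0, 0, -0.0025, 0, 1, 0, 0, -0.0025, 0],
)

```text
time_s: 9.05
ee_pos: [0.5905, 0.0375, 0.3376]
eef_rot: [3.142, -0.0, 0.162]
force: [0.4, 0.2, -0.6]
grip_width: 0.0195
```

arm_command(
  plan=[1, 0, 0, -0.0025, 0, 1, 0, 0, -0.0025, 0, 1, 0, 0, -0.0025, 0],
)

```text
time_s: 9.35
ee_pos: [0.5905, 0.0375, 0.3364]
eef_rot: [-3.142, 0.0, 0.162]
force: [1.0, -0.2, -1.1]
grip_width: 0.0196
```

arm_command(
  plan=[1, 0, 0, -0.00125, 0, 1, 0, 0, -0.0025, 0, 1, 0, 0, -0.0025, 0],
)

```text
time_s: 9.65
ee_pos: [0.5905, 0.0375, 0.3354]
eef_rot: [-3.142, 0.0, 0.162]
force: [0.2, -0.1, -0.9]
grip_width: 0.0197
```

arm_command(
  plan=[1, 0, 0, -0.00125, 0, 1, 0, 0, -0.00125, 0, 1, 0, 0, -0.00125, 0],
)

```text
time_s: 9.95
ee_pos: [0.5905, 0.0375, 0.3351]
eef_rot: [3.142, -0.0, 0.162]
force: [-0.8, 0.7, 0.9]
grip_width: 0.0198
```

arm_command(
  plan=[1, 0, 0, -0.00125, 0, 1, 0, 0, -0.00125, 0, 1, 0, 0, -0.00125, 0],
)

```text
time_s: 10.25
ee_pos: [0.5905, 0.0375, 0.3349]
eef_rot: [3.141, -0.001, 0.162]
force: [-1.9, -0.3, 5.5]
grip_width: 0.0196
```

This corner's contact is at about 0.335, so the central pad stands about 3 mm higher. I check the other three corners.

arm_command(
  plan=[1, 0, 0, 0.02, 0, 1, 0, 0, 0.02, 0, 1, 0.001, 0.08, 0.02, 0, 1, 0.0025, 0.173, 0.02, 0, 1, 0.0025, 0.173, 0.02, 0, 1, 0.0025, 0.173, 0.02, 0, 1, 0.0025, 0.173, 0.004, 0, 1, 0.0025, 0.173, 0.0025, 0, 1, 0.0025, 0.173, 0.0025, 0, 1, 0.0025, 0.173, 0.0025, 0],
)

```text
time_s: 11.25
ee_pos: [0.5915, 0.1062, 0.3353]
eef_rot: [3.142, 0.001, 0.162]
force: [1.1, -0.4, -0.7]
grip_width: 0.0197
```

arm_command(
  plan=[1, 0, 0, -0.00125, 0, 1, 0, 0, -0.00125, 0, 1, 0, 0, -0.00125, 0],
)

```text
time_s: 11.55
ee_pos: [0.5915, 0.1066, 0.3351]
eef_rot: [3.141, -0.0, 0.162]
force: [-1.3, -1.6, 3.4]
grip_width: 0.0195
```

arm_command(
  plan=[1, 0, 0, -0.00125, 0, 1, 0, 0, -0.00125, 0, 1, 0, 0, -0.00125, 0],
)

```text
time_s: 11.85
ee_pos: [0.5915, 0.1066, 0.3349]
eef_rot: [3.141, -0.0, 0.162]
force: [-1.7, -2.5, 6.2]
grip_width: 0.0196
```

arm_command(
  plan=[1, 0, 0, 0.02, 0, 1, 0, 0, 0.02, 0, 1, -0.1, 0.002, 0.02, 0, 1, -0.2, 0.0045, 0.02, 0, 1, -0.2745, 0.0045, 0.02, 0, 1, -0.2745, 0.0045, 0.02, 0, 1, -0.2745, 0.0045, 0.02, 0, 1, -0.2745, 0.0045, 0.004, 0, 1, -0.2745, 0.0045, 0.0025, 0, 1, -0.2745, 0.0045, 0.0025, 0, 1, -0.2745, 0.0045, 0.0025, 0],
)

```text
time_s: 12.95
ee_pos: [0.4819, 0.1085, 0.3351]
eef_rot: [-3.142, 0.001, 0.162]
force: [-0.1, 0.5, 0.2]
grip_width: 0.0197
```

arm_command(
  plan=[1, 0, 0, -0.00125, 0, 1, 0, 0, -0.00125, 0, 1, 0, 0, -0.00125, 0],
)

```text
time_s: 13.25
ee_pos: [0.4817, 0.1085, 0.335]
eef_rot: [3.142, -0.0, 0.162]
force: [0.8, 0.5, 1.0]
grip_width: 0.0202
```

arm_command(
  plan=[1, 0, 0, -0.00125, 0, 1, 0, 0, -0.00125, 0, 1, 0, 0, -0.00125, 0],
)

```text
time_s: 13.55
ee_pos: [0.4817, 0.1085, 0.3347]
eef_rot: [3.142, -0.0, 0.162]
force: [0.3, -1.1, 5.7]
grip_width: 0.0198
```

arm_command(
  plan=[1, 0, 0, 0.02, 0, 1, 0, 0, 0.02, 0, 1, -0.001, -0.08, 0.02, 0, 1, -0.0025, -0.1745, 0.02, 0, 1, -0.0025, -0.1745, 0.02, 0, 1, -0.0025, -0.1745, 0.02, 0, 1, -0.0025, -0.1745, 0.004, 0, 1, -0.0025, -0.1745, 0.0025, 0, 1, -0.0025, -0.1745, 0.0025, 0, 1, -0.0025, -0.1745, 0.0025, 0],
)

```text
time_s: 14.55
ee_pos: [0.4806, 0.0392, 0.3353]
eef_rot: [-3.141, 0.001, 0.163]
force: [-0.0, -0.3, -0.2]
grip_width: 0.0197
```

arm_command(
  plan=[1, 0, 0, -0.00125, 0, 1, 0, 0, -0.00125, 0, 1, 0, 0, -0.00125, 0],
)

```text
time_s: 14.85
ee_pos: [0.4806, 0.0388, 0.335]
eef_rot: [-3.141, -0.0, 0.162]
force: [-0.3, 1.0, 0.7]
grip_width: 0.0194
```

arm_command(
  plan=[1, 0, 0, -0.00125, 0, 1, 0, 0, -0.00125, 0, 1, 0, 0, -0.00125, 0],
)

```text
time_s: 15.15
ee_pos: [0.4807, 0.0388, 0.3348]
eef_rot: [-3.141, -0.0, 0.162]
force: [-1.7, 1.5, 4.9]
grip_width: 0.0198
```

All four corners read level (0.3347–0.3349 at about 6 N), so the central pad is the high one. I go back to it and press in small steps.

arm_command(
  plan=[1, 0, 0, 0.015, 0, 1, 0, 0, 0.03, 0, 1, 0.07, 0.045, 0.03, 0, 1, 0.1385, 0.085, 0.03, 0, 1, 0.1385, 0.085, 0.03, 0, 1, 0.1385, 0.085, 0.03, 0, 1, 0.1385, 0.085, 0.015, 0, 1, 0.1385, 0.085, 0.0125, 0, 1, 0.1385, 0.085, 0.0125, 0, 1, 0.1385, 0.085, 0.0125, 0],
)

```text
time_s: 16.15
ee_pos: [0.5359, 0.0725, 0.3396]
eef_rot: [3.142, -0.0, 0.162]
force: [0.6, 0.8, -0.7]
grip_width: 0.0194
```

arm_command(
  plan=[1, 0, 0, -0.00125, 0, 1, 0, 0, -0.00125, 0, 1, 0, 0, -0.00125, 0],
)

```text
time_s: 16.45
ee_pos: [0.5361, 0.0727, 0.339]
eef_rot: [-3.142, -0.0, 0.162]
force: [-0.1, -1.0, -0.7]
grip_width: 0.0196
```

arm_command(
  plan=[1, 0, 0, -0.00125, 0, 1, 0, 0, -0.00125, 0, 1, 0, 0, -0.00125, 0],
)

```text
time_s: 16.75
ee_pos: [0.5361, 0.0727, 0.3384]
eef_rot: [3.142, -0.0, 0.162]
force: [-0.8, -0.2, -1.3]
grip_width: 0.0192
```

arm_command(
  plan=[1, 0, 0, -0.00125, 0, 1, 0, 0, -0.00125, 0, 1, 0, 0, -0.00125, 0],
)

```text
time_s: 17.05
ee_pos: [0.5361, 0.0727, 0.3381]
eef_rot: [3.142, -0.0, 0.162]
force: [-0.5, -0.4, 1.1]
grip_width: 0.0197
```

arm_command(
  plan=[1, 0, 0, -0.00125, 0, 1, 0, 0, -0.0025, 0, 1, 0, 0, -0.0025, 0, 1, 0, 0, -0.0025, 0],
)

```text
time_s: 17.45
ee_pos: [0.5361, 0.0727, 0.3375]
eef_rot: [3.142, -0.001, 0.162]
force: [-1.6, -0.2, 6.3]
grip_width: 0.0197
```

arm_command(
  plan=[1, 0, 0, -0.00125, 0, 1, 0, 0, -0.0025, 0, 1, 0, 0, -0.0025, 0, 1, 0, 0, -0.0025, 0],
)

```text
time_s: 17.85
ee_pos: [0.5361, 0.0727, 0.3365]
eef_rot: [3.142, -0.001, 0.162]
force: [-1.5, -0.3, 6.8]
grip_width: 0.0196
```

Sliding at about 7 N. I need roughly 1.7 mm more, so I go in half-millimetre steps.

arm_command(
  plan=[1, 0, 0, -0.00125, 0, 1, 0, 0, -0.0025, 0, 1, 0, 0, -0.0025, 0, 1, 0, 0, -0.0025, 0],
)

```text
time_s: 18.25
ee_pos: [0.5361, 0.0727, 0.3355]
eef_rot: [3.142, -0.001, 0.162]
force: [-2.8, -0.0, 6.5]
grip_width: 0.0197
```

arm_command(
  plan=[1, 0, 0, -0.00125, 0, 1, 0, 0, -0.00125, 0, 1, 0, 0, -0.00125, 0, 1, 0, 0, -0.00125, 0],
)

```text
time_s: 18.65
ee_pos: [0.5361, 0.0727, 0.335]
eef_rot: [3.142, -0.001, 0.162]
force: [-1.0, -0.5, 7.5]
grip_width: 0.0195
```

The command is now equal to that used on the corners. I re-feel a corner to make sure the probe did not slip in the fingers.

arm_command(
  plan=[1, 0, 0, 0.01, 0, 1, 0, 0, 0.02, 0, 1, -0.07, -0.045, 0.02, 0, 1, -0.1385, -0.085, 0.02, 0, 1, -0.1385, -0.085, 0.02, 0, 1, -0.1385, -0.085, 0.02, 0, 1, -0.1385, -0.085, 0.004, 0, 1, -0.1385, -0.085, 0.0025, 0, 1, -0.1385, -0.085, 0.0025, 0, 1, -0.1385, -0.085, 0.0025, 0],
)

```text
time_s: 19.65
ee_pos: [0.4808, 0.0389, 0.3352]
eef_rot: [-3.141, 0.001, 0.163]
force: [-0.1, -0.8, -0.4]
grip_width: 0.0202
```

arm_command(
  plan=[1, 0, 0, -0.00125, 0, 1, 0, 0, -0.00125, 0, 1, 0, 0, -0.00125, 0],
)

```text
time_s: 19.95
ee_pos: [0.4807, 0.0388, 0.335]
eef_rot: [-3.141, -0.0, 0.162]
force: [0.8, 1.4, 0.4]
grip_width: 0.0198
```

arm_command(
  plan=[1, 0, 0, -0.00125, 0, 1, 0, 0, -0.00125, 0, 1, 0, 0, -0.00125, 0],
)

```text
time_s: 20.25
ee_pos: [0.4807, 0.0388, 0.3348]
eef_rot: [-3.141, -0.0, 0.162]
force: [-2.1, 1.6, 5.3]
grip_width: 0.0198
```

Same reading as before, so no slip. I re-feel the centre the same way.

arm_command(
  plan=[1, 0, 0, 0.01, 0, 1, 0, 0, 0.02, 0, 1, 0.07, 0.045, 0.02, 0, 1, 0.1385, 0.085, 0.02, 0, 1, 0.1385, 0.085, 0.02, 0, 1, 0.1385, 0.085, 0.02, 0, 1, 0.1385, 0.085, 0.004, 0, 1, 0.1385, 0.085, 0.0025, 0, 1, 0.1385, 0.085, 0.0025, 0, 1, 0.1385, 0.085, 0.0025, 0],
)

```text
time_s: 21.25
ee_pos: [0.5358, 0.0725, 0.3355]
eef_rot: [3.142, 0.0, 0.162]
force: [0.3, -0.1, -0.2]
grip_width: 0.0199
```

arm_command(
  plan=[1, 0, 0, -0.00125, 0, 1, 0, 0, -0.00125, 0, 1, 0, 0, -0.00125, 0],
)

```text
time_s: 21.55
ee_pos: [0.536, 0.0727, 0.3351]
eef_rot: [3.141, 0.0, 0.162]
force: [-1.8, -1.4, 2.3]
grip_width: 0.0196
```

arm_command(
  plan=[1, 0, 0, -0.00075, 0, 1, 0, 0, -0.00075, 0, 1, 0, 0, -0.00075, 0],
)

```text
time_s: 21.85
ee_pos: [0.5361, 0.0727, 0.335]
eef_rot: [3.141, -0.0, 0.162]
force: [-2.0, -1.2, 5.9]
grip_width: 0.0196
```

The central pad is now level to about 0.2 mm. I take the probe back over the holder.

arm_command(
  plan=[1, 0, 0, 0.07, 0, 1, 0, 0, 0.147, 0, 1, 0, -0.08, 0.147, 0, 1, -0.02, -0.19, 0.147, 0, 1, -0.04, -0.3, 0.147, 0, 1, -0.06, -0.41, 0.147, 0, 1, -0.08, -0.52, 0.147, 0, 1, -0.1, -0.63, 0.147, 0, 1, -0.13, -0.72, 0.147, 0, 1, -0.1425, -0.78, 0.147, 0, 1, -0.1425, -0.78, 0.147, 0, 1, -0.1425, -0.78, 0.147, 0, 1, -0.1425, -0.78, 0.147, 0, 1, -0.1425, -0.78, 0.147, 0],
)

```text
time_s: 23.25
ee_pos: [0.4794, -0.2383, 0.3935]
eef_rot: [-3.142, -0.0, 0.164]
force: [1.1, 1.2, 0.3]
grip_width: 0.0194
```

```bash
python3 - <<'E'
from h import *
np.set_printoptions(precision=5,suppress=True)
o=sensors.get_obs();print(o["time_s"],o["ee_pos"],o["eef_rot"],o["force"],o["moment"],o["grip_width"])
ims=[vision.camera(n) for n in("scene","wrist")]
cv2.imwrite("pics/r1.png",np.hstack([cv2.resize(ims[0][210:350,60:200],(400,400),interpolation=cv2.INTER_CUBIC),cv2.resize(ims[1][130:340,175:385],(400,400))]))
E
```

```text
23.25 [ 0.4794  -0.23831  0.39346] [-3.14153 -0.00008  0.16383] [1.07817 1.15447 0.2584 ] [ 0.01023 -0.00126 -0.03827] 0.019440955536906508
```

View pics/r1.png

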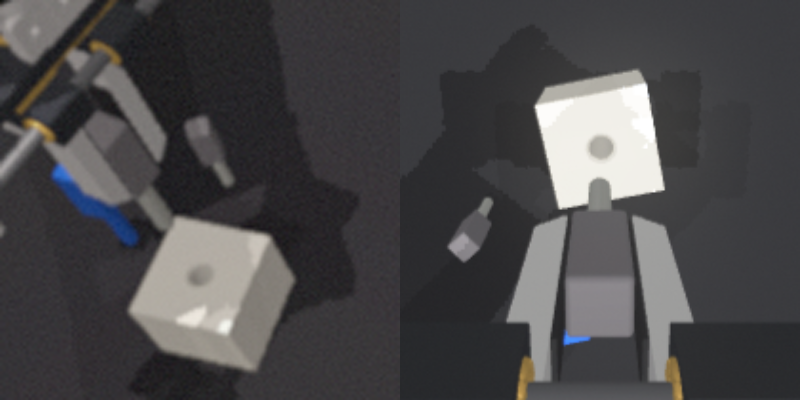

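The hole shows at about (207, 280) in the wrist picture. I check its place.

```bash
python3 - <<'E'
from h import *
np.set_printoptions(precision=5,suppress=True)
o=sensors.get_obs();print(o["time_s"],o["ee_pos"],o["eef_rot"],o["force"])
p=P("wrist")
im=vision.camera("wrist");c=im[190:225,262:300];g=c.max(2).astype(float)
n,l,st,ce=cv2.connectedComponentsWithStats((g<190).astype(np.uint8))
for i in range(1,n):
    if st[i,4]>30: print(st[i],ce[i],plane(0,(190+ce[i][1],262+ce[i][0]),.065,p))
K,R,t=p; print(plane(0,(207.2,280),.065,p))
E
```

```text
23.35 [ 0.47933 -0.23856  0.39349] [ 3.14157 -0.00012  0.1635 ] [ 0.26232 -0.3306  -0.42907]
[ 12  12  13  11 111] [18.02703 17.03604] [ 0.47768 -0.24056  0.065  ]
[ 0.47749 -0.24057  0.065  ]
```

arm_command(
  plan=[1, -0.002, -0.0015, -0.06, 0, 1, -0.002, -0.0015, -0.12, 0, 1, -0.002, -0.0015, -0.13, 0, 1, -0.002, -0.0015, -0.14, 0, 1, -0.002, -0.0015, -0.15, 0, 1, -0.002, -0.0015, -0.16, 0, 1, -0.002, -0.0015, -0.17, 0, 1, -0.002, -0.0015, -0.17, 0, 1, -0.002, -0.0015, -0.17, 0],
)

```text
time_s: 24.3
ee_pos: [0.4783, -0.2399, 0.3256]
eef_rot: [3.142, -0.0, 0.162]
force: [0.2, -0.0, -0.8]
grip_width: 0.0195
```

The tip is inside the hole with no side force. I continue down.

arm_command(
  plan=[1, 0, 0, -0.02, 0, 1, 0, 0, -0.04, 0, 1, 0, 0, -0.06, 0, 1, 0, 0, -0.08, 0, 1, 0, 0, -0.1, 0, 1, 0, 0, -0.115, 0, 1, 0, 0, -0.125, 0, 1, 0, 0, -0.127, 0, 1, 0, 0, -0.127, 0, 1, 0, 0, -0.127, 0],
)

```text
time_s: 25.3
ee_pos: [0.4783, -0.2399, 0.275]
eef_rot: [3.141, -0.0, 0.162]
force: [0.9, -0.2, -0.2]
grip_width: 0.0198
```

arm_command(
  plan=[1, 0, 0, -0.0025, 0, 1, 0, 0, -0.0025, 0, 1, 0, 0, -0.0025, 0, 0.6, 0, 0, -0.0025, 0, 0.3, 0, 0, -0.0025, 0, 0, 0, 0, -0.0025, 0, 0, 0, 0, -0.0025, 0, 0, 0, 0, -0.0025, 0, 0, 0, 0, -0.0025, 0, 0, 0, 0, -0.0025, 0],
)

```text
time_s: 26.3
ee_pos: [0.4783, -0.2399, 0.2736]
eef_rot: [-3.142, 0.0, 0.162]
force: [-0.3, 0.4, 0.6]
grip_width: 0.0471
```

arm_command(
  plan=[0, 0, 0, 0.05, 0, 0, 0, 0, 0.15, 0, 0, 0, 0, 0.25, 0, 0, 0, 0, 0.33, 0, 0, 0, 0, 0.33, 0, 0, -0.25, 0, 0.33, 0, 0, -0.4, 0, 0.33, 0, 0, -0.4, 0, 0.33, 0, 0, -0.4, 0, 0.33, 0, 0, -0.4, 0, 0.33, 0],
)

```text
time_s: 27.3
ee_pos: [0.3174, -0.24, 0.4056]
eef_rot: [3.141, -0.0, 0.161]
force: [0.7, -0.6, -0.2]
grip_width: 0.0471
```

```bash
python3 - <<'E'
from h import *
np.set_printoptions(precision=5,suppress=True)
o=sensors.get_obs();print(o["time_s"],o["ee_pos"],o["force"],o["grip_width"])
ims=[vision.camera(n) for n in("scene","top")]
ps,pt=P("scene"),P("top")
for n in("scene","top"): print([(np.round(r["at"],1).tolist(),round(r["confidence"],2)) for r in vision.pinpoint("probe_grip",n)])
cv2.imwrite("pics/e0.png",ims[0]);cv2.imwrite("pics/e0t.png",ims[1])
cv2.imwrite("pics/e1.png",np.hstack([cv2.resize(ims[0][240:345,70:175],(400,400),interpolation=cv2.INTER_CUBIC),cv2.resize(ims[1][225:305,380:460],(400,400),interpolation=cv2.INTER_CUBIC)]))
E
```

```text
27.3 [ 0.31742 -0.23996  0.40563] [ 0.72526 -0.59365 -0.16785] 0.047054486177235316
[([277.2, 88.8], 0.95), ([257.6, 129.3], 0.65), ([299.1, 122.4], 0.56)]
[([256.4, 428.1], 0.7), ([288.1, 424.9], 0.55), ([280.8, 390.6], 0.37)]
```

View pics/e1.png

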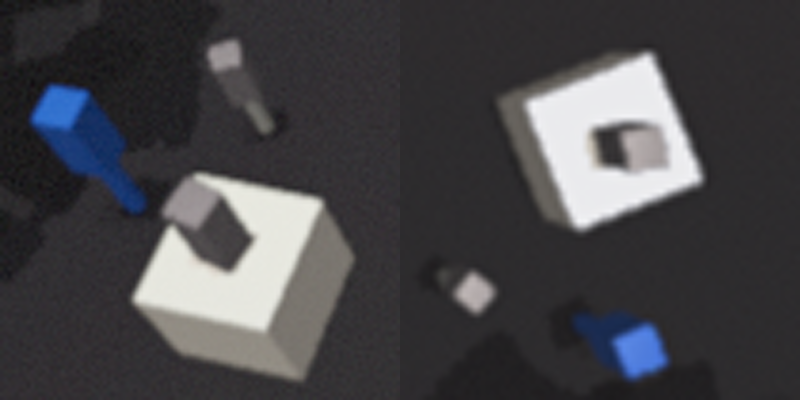

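View pics/e0.png

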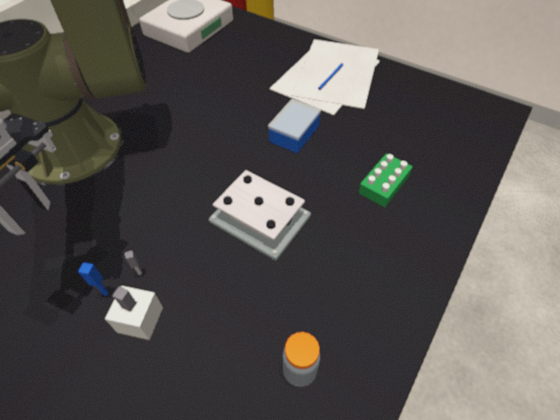

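The probe stands fully down in the holder, as at the start, with its grip at scene crop (195, 205). The bystanders are unmoved and the arm is clear, so I hand in.

```bash
python3 -c "
from station import job; print(job.hand_in())"
```

```text
the job is handed in; nothing more can be done
None
```

The high pad was the central one. I pressed it level with the other four, put the probe back fully down in its holder, let go and handed the job in. The clock stood at about 27 s at my last reading before that.

- **Finding the high pad:** the four corner pads all met the probe at the same height to about 0.2 mm (tool height 0.3347–0.3349 m at 5–6 N). The central pad first touched about 3.5 mm higher. It probably slid about 0.5 mm during that first touch, which reached roughly 6 N, the stated limit before a pad moves.
- **Pressing:** the central pad slid down in steps of 1 mm and then 0.5 mm, with about 7–8 N read at the end of each step.
- **Checks after pressing:** one corner pad felt again gave the same height, so the probe had not slipped in the fingers. The central pad then read within about 0.2 mm of the corners. I did not re-feel the other three corners.
- **Last look:** the pictures show the probe upright in the holder in the same place as at the start. The jar, tip box, tube rack and look-alikes are unmoved, and the arm is clear.

The camera measurements of the holder differed by 1–2 mm between views. The probe still went into the hole without noticeable side force.

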